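Row up the parts tins and hold up the heaviest

ROBOT

A 6-joint arm with a two-finger parallel gripper is mounted at the origin on the work surface. World frame = base frame: x ahead of the robot, y to its left, z up, the work surface at z = 0. Lengths are in m, angles in degrees, forces in N, time in s.
With the tool pointing down it reaches from about 0.35 to 0.875 m from the base axis. Payload 4.2 kg.
Tool frame: the origin (TCP) lies midway between the tips of the shut fingers; the grasp point (between the pads) lies r.grasp_offset behind it (r.grasp_offset is the distance from the TCP to the grasp point, in m); z points along the fingers, y is the direction in which the jaws open and shut (so a half turn about z gives the same grasp; the last joint's range is limited). The gripper opens to 87 mm and grips with 3 to 60 N. Pads are 19 mm wide; open, the fingers measure 117 mm over their backs; the gripper's body (75 mm by 190 mm) begins 51 mm behind the grasp point.
Start: joints at [-57.147, 22.042, 0.453, 0, -68.411, -14.817], TCP at [0.194, -0.594, 0.192] pointing down, gripper open.
Joint ranges: [-179.83, 179.83], [-69.29, 118.12], [-61.27, 80.66], [-181.25, 117.63], [-171.15, -9.14], [-177.46, 177.46]. Speed limits (degrees/s): [159.86, 159.86, 180, 180, 180, 180].

INTERFACE

Orientations are given as a 3x3 rotation matrix whose columns are the frame's x, y, z axes.
In Python, from station import sense, optics, r gives the robot as it stands. The module is installed in compiled form; this text tells all that it offers.
- The arm moves only by the tool servo_tool, never from a script. Its argument "deltas" is a list of rows, each an object with "slide": the shift along the tool's x, y, z in units of 25 mm (1.0 is 25 mm), a list of three; "spin": the turn about the tool's z in units of 8 degrees (1.0 is 8 degrees). A call has 1 to 10 rows; each row shifts and turns the pose as measured when the row begins, along the tool's axes as they then stand; what a row does not reach is not made up. A row lasts 1/10 s, in which the tool goes at most 50 mm and 8.59 degrees, less where a joint would pass 70% of its speed; a pose out of reach is approached as far as the arm can. A call is refused whole if a number of a shift passes 1 or a number of a turn 1, either way. A call with a gripper value outside its range is refused whole. "gripper" is the closure in counts, from 0 (fully open) to 255 (shut), set as the call begins (left out, the last holds). The fingers move at their own pace and stop on an object; the grip force is fixed at half the most. Time passes only in rows, so rows that do not move let the fingers close. It gives the time, the measured TCP pose, the force and the opening at its end, in the units of the state.
- sense(): the state, without advancing time (a new reading comes with each control period).
- optics.capture(name): name is "scene" or "top" or "wrist"; returns a dict with "frame" (480x640x3 uint8, red, green, blue), "camera_matrix" (3x3 intrinsics, pixels), "eye" and "rotation" of the camera in the world. Camera axes: x right, y down, z forward; pixel columns grow to the right and rows downward; lengths in m; the calibration is good to about 2 mm. A picture is of the moment at which its call begins. There is no depth.
- r.finish_job(): hands the job in, once; it reports no verdict.
The state is a dict: "time_s": time; "joints": joint angles; "joint_velocities": joint speeds; "effort": joint torques, N m; "tcp_pos": TCP position; "ee_rot": TCP orientation; "wrist_force": force on the tool from outside, world axes, zero at the start; "moment": the same for the moment, N m; "gripper_width": opening from 0.0 (shut) to 1.0 (fully open).
Only numpy, scipy, OpenCV 4.12 (cv2) and the standard library are available. Lean on these libraries where they do the work, as an engineer would, in place of code of your own. Each camera call takes 0.05 s, during which the arm holds its last target.

TASK

Stand the three closed blue-lidded tins upright in a neat row on the low shelf, one on each of its three black round places, and let go of them all. They look alike but one is clearly the heaviest: find it by feel, then pick that one up again and finish still holding it in the gripper, upright and still, a good 10 cm above the shelf, with the other two left standing in their places. Do not tip the tins over, and leave the other things on the bench where they are.

Things in the scene. Friction and masses are not known exactly. Their poses are not given: they have to be found in the camera images.
- tin_1: One of three identical closed round tins, aluminium with a blue lid: 56 mm diameter, 60 mm high, rigid. Origin: centre of its underside, z up through the lid. Starts upright on the bench top (z = 0). The lid does not come off and the filling cannot be seen; it may shift 3 mm inside. Total masses lie between 0.1 and 0.6 kg; the heaviest of the three is at least 0.15 kg heavier than the next. Which one is heaviest changes from start to start.
- tin_2: One of three identical closed round tins, aluminium with a blue lid: 56 mm diameter, 60 mm high, rigid. Origin: centre of its underside, z up through the lid. Starts upright on the bench top (z = 0). The lid does not come off and the filling cannot be seen; it may shift 3 mm inside. Total masses lie between 0.1 and 0.6 kg; the heaviest of the three is at least 0.15 kg heavier than the next. Which one is heaviest changes from start to start.
- tin_3: One of three identical closed round tins, aluminium with a blue lid: 56 mm diameter, 60 mm high, rigid. Origin: centre of its underside, z up through the lid. Starts upright on the bench top (z = 0). The lid does not come off and the filling cannot be seen; it may shift 3 mm inside. Total masses lie between 0.1 and 0.6 kg; the heaviest of the three is at least 0.15 kg heavier than the next. Which one is heaviest changes from start to start.
- shelf: Low fixed pale wooden shelf, 120 mm (its x) by 370 mm (its y), flat top 40 mm above the bench, no rim. Origin: centre of its footprint at bench height; z up. The row of places runs along its y axis; its yaw varies by up to 12 degrees either way from y to the robot's left. Fixed equipment up to 225 mm high stands beyond x = 0.7 and over 0.45 m to either side.
- place_1 (a point): Centre of round place 1 on the shelf's top surface (40 mm above the bench): a flat black disc of 68 mm diameter, flush. The three places lie in line along the shelf's y axis, 80 mm apart, place_1 at y = +105 mm and place_3 at y = -55 mm. Any tin may go on any place.
- place_2 (a point): Centre of round place 2 on the shelf's top surface (40 mm above the bench): a flat black disc of 68 mm diameter, flush. The three places lie in line along the shelf's y axis, 80 mm apart, place_1 at y = +105 mm and place_3 at y = -55 mm. Any tin may go on any place.
- place_3 (a point): Centre of round place 3 on the shelf's top surface (40 mm above the bench): a flat black disc of 68 mm diameter, flush. The three places lie in line along the shelf's y axis, 80 mm apart, place_1 at y = +105 mm and place_3 at y = -55 mm. Any tin may go on any place.
- jar: Bystander: small amber jar with a black cap, 44 mm diameter, 55 mm high, standing on the shelf at its -y end, beyond place_3. Origin: centre of its underside.
- spectacles: Bystander: folded wire spectacles lying on the bench, about 40 by 136 mm, 12 mm high. Origin: middle of the frame at bench height, long side along y.
- screwdriver: Bystander: screwdriver 150 mm long lying on the bench between the robot and the tins, along its x. Origin: about its middle.
- cup: Bystander: small white ceramic cup, 56 mm across, 22 mm high. Origin: centre of its underside.
- lens: Bystander: green lens blank, a disc of 68 mm diameter, 8 mm thick, flat on the bench. Origin: centre of its underside.
- pliers: Bystander: pliers with red handles lying on the bench beyond the shelf, about 130 by 50 mm, 12 mm high. Origin: at the pivot, jaws to +x.

How it is judged (in metres and radians):
On the way:
1. all three tins stand released in the row, one on each round place of the shelf ((distance between tin_1 and place_1 below 0.014 m or distance between tin_1 and place_2 below 0.014 m or distance between tin_1 and place_3 below 0.014 m) and angle between each of tin_1, tin_2, tin_3's own z axis and vertical below 0.1 rad and contact force between each of tin_1, tin_2, tin_3 and shelf above 0.4 N and (distance between tin_2 and place_1 below 0.014 m or distance between tin_2 and place_2 below 0.014 m or distance between tin_2 and place_3 below 0.014 m) and (distance between tin_3 and place_1 below 0.014 m or distance between tin_3 and place_2 below 0.014 m or distance between tin_3 and place_3 below 0.014 m) and distance between any of tin_1, tin_2, tin_3 and place_1 below 0.014 m and distance between any of tin_1, tin_2, tin_3 and place_2 below 0.014 m and distance between any of tin_1, tin_2, tin_3 and place_3 below 0.014 m and contact force between each of tin_1, tin_2, tin_3 and the fingers below 0.05 N), for 0.1 s.
At the end, for the whole second after the job is handed in: The heaviest tin is gripped, still, upright within 17 degrees, its underside at least 80 mm over the shelf, within 0.2 m of its middle, resting on nothing; the other two stand released on round places within 14 mm (neither presses on the shelf with over 3.2 N, as the heaviest would) (((height (world z) of tin_1 above 0.12 m and horizontal distance between tin_1 and shelf below 0.2 m and angle between tin_1's own z axis and vertical below 0.3 rad and contact force between tin_1 and the fingers above 0.8 N and linear speed of tin_1 below 0.03 m/s and contact force between tin_1 and shelf below 0.05 N and contact force between tin_1 and jar below 0.05 N and contact force between tin_1 and tin_2 below 0.05 N and contact force between tin_1 and tin_3 below 0.05 N and (((distance between tin_2 and place_1 below 0.014 m or distance between tin_2 and place_2 below 0.014 m or distance between tin_2 and place_3 below 0.014 m) and angle between tin_2's own z axis and vertical below 0.1 rad and contact force between tin_2 and shelf above 0.4 N) and contact force between tin_2 and shelf below 3.2 N and contact force between tin_2 and the fingers below 0.05 N and linear speed of tin_2 below 0.02 m/s) and (((distance between tin_3 and place_1 below 0.014 m or distance between tin_3 and place_2 below 0.014 m or distance between tin_3 and place_3 below 0.014 m) and angle between tin_3's own z axis and vertical below 0.1 rad and contact force between tin_3 and shelf above 0.4 N) and contact force between tin_3 and shelf below 3.2 N and contact force between tin_3 and the fingers below 0.05 N and linear speed of tin_3 below 0.02 m/s)) or (height (world z) of tin_2 above 0.12 m and horizontal distance between tin_2 and shelf below 0.2 m and angle between tin_2's own z axis and vertical below 0.3 rad and contact force between tin_2 and the fingers above 0.8 N and linear speed of tin_2 below 0.03 m/s and contact force between tin_2 and shelf below 0.05 N and contact force between tin_2 and jar below 0.05 N and contact force between tin_2 and tin_1 below 0.05 N and contact force between tin_2 and tin_3 below 0.05 N and (((distance between tin_1 and place_1 below 0.014 m or distance between tin_1 and place_2 below 0.014 m or distance between tin_1 and place_3 below 0.014 m) and angle between tin_1's own z axis and vertical below 0.1 rad and contact force between tin_1 and shelf above 0.4 N) and contact force between tin_1 and shelf below 3.2 N and contact force between tin_1 and the fingers below 0.05 N and linear speed of tin_1 below 0.02 m/s) and (((distance between tin_3 and place_1 below 0.014 m or distance between tin_3 and place_2 below 0.014 m or distance between tin_3 and place_3 below 0.014 m) and angle between tin_3's own z axis and vertical below 0.1 rad and contact force between tin_3 and shelf above 0.4 N) and contact force between tin_3 and shelf below 3.2 N and contact force between tin_3 and the fingers below 0.05 N and linear speed of tin_3 below 0.02 m/s)) or (height (world z) of tin_3 above 0.12 m and horizontal distance between tin_3 and shelf below 0.2 m and angle between tin_3's own z axis and vertical below 0.3 rad and contact force between tin_3 and the fingers above 0.8 N and linear speed of tin_3 below 0.03 m/s and contact force between tin_3 and shelf below 0.05 N and contact force between tin_3 and jar below 0.05 N and contact force between tin_3 and tin_1 below 0.05 N and contact force between tin_3 and tin_2 below 0.05 N and (((distance between tin_1 and place_1 below 0.014 m or distance between tin_1 and place_2 below 0.014 m or distance between tin_1 and place_3 below 0.014 m) and angle between tin_1's own z axis and vertical below 0.1 rad and contact force between tin_1 and shelf above 0.4 N) and contact force between tin_1 and shelf below 3.2 N and contact force between tin_1 and the fingers below 0.05 N and linear speed of tin_1 below 0.02 m/s) and (((distance between tin_2 and place_1 below 0.014 m or distance between tin_2 and place_2 below 0.014 m or distance between tin_2 and place_3 below 0.014 m) and angle between tin_2's own z axis and vertical below 0.1 rad and contact force between tin_2 and shelf above 0.4 N) and contact force between tin_2 and shelf below 3.2 N and contact force between tin_2 and the fingers below 0.05 N and linear speed of tin_2 below 0.02 m/s)))); the arm keeps its last pose, push and grip.
It fails at once if a tin is tipped over (more than 45 degrees) (angle between any of tin_1, tin_2, tin_3's own z axis and vertical above 0.785 rad).
It fails at once if a bystander is shifted by more than 30 mm (distance of any of jar, spectacles, screwdriver, cup, lens, pliers from where it was at the start of the episode above 0.03 m).
It also fails if it takes over 72 s, if anything falls off the work surface, if the arm or the gripper's body presses on something with over 40 N, if the wrist force passes 120 N, or if a joint passes its speed limit or range.

## Working session

There is one attempt and no reset: what is moved stays moved. The work goes in short steps, Python scripts to look and compute and a tool call to move; the robot and the scene stay as the last step left them, time stands still between calls to the robot, and variables do not carry over. Pictures are saved under pics/ and viewed, and the job is handed in when it is done.

Besides the shell and the picture viewer there is one more tool, called by a JSON object that holds its "api" and its "payload", one argument or row to a line. servo_tool: Moves the arm, as the interface text tells. Its arguments: {"type":"object","properties":{"deltas":{"type":"array"},"gripper":{"type":"number"}},"required":["deltas"]}

```bash
mkdir -p pics; python3 - <<'E'
from station import sense, optics, r
import cv2, numpy as np
s=sense()
for k,v in s.items(): print(k,np.round(v,3).tolist())
print(r.grasp_offset)
for n in("scene","top"):
    c=optics.capture(n); cv2.imwrite(f"pics/{n}0.png",c["frame"][:,:,::-1]); print(n,c["camera_matrix"].tolist(),c["eye"],np.round(c["rotation"],3).tolist())
E
```

```text
time_s 0.0
joints [-57.147, 22.091, 0.378, -0.03, -68.412, -14.817]
joint_velocities [0.106, -0.01, -0.015, -0.038, -0.043, 0.044]
effort [-0.001, -39.067, 18.74, 4.22, 0.011, -0.0]
tcp_pos [0.193, -0.594, 0.191]
ee_rot [[-0.951, -0.309, -0.001], [-0.309, 0.951, 0.002], [0.0, 0.002, -1.0]]
wrist_force [0.796, -0.027, -0.295]
moment [0.05, 0.007, 0.062]
gripper_width 1.003
0.0187
scene [[515.752850387491, 0.0, 319.1290861372166], [0.0, 515.752850387491, 244.56851959313798], [0.0, 0.0, 1.0]] [ 1.17724393 -0.3171253   1.0797352 ] [[0.48, 0.723, -0.498], [0.877, -0.399, 0.266], [-0.006, -0.565, -0.825]]
top [[568.778745122737, 0.0, 318.1827884789033], [0.0, 568.778745122737, 239.2696139907616], [0.0, 0.0, 1.0]] [ 0.51530358 -0.01263266  1.26643511] [[-0.009, -0.998, 0.057], [-1.0, 0.01, 0.017], [-0.018, -0.057, -0.998]]
```

View pics/top0.png

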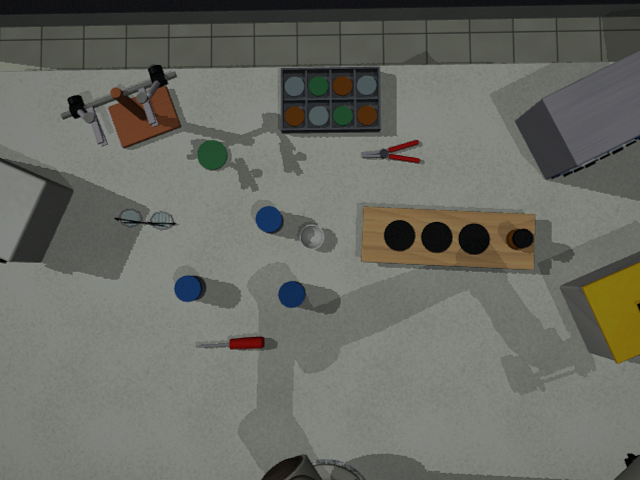

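View pics/scene0.png

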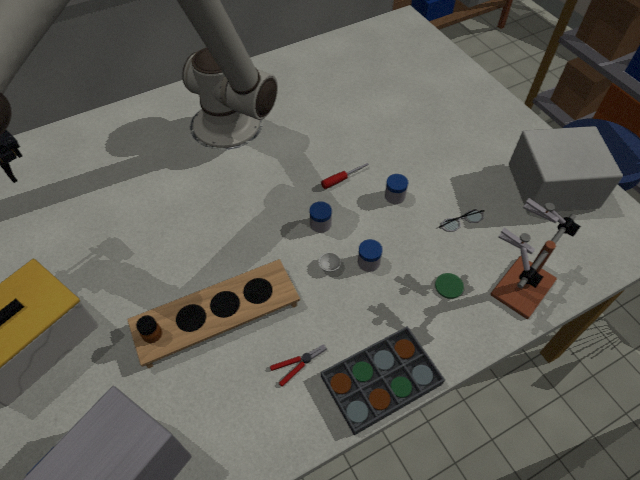

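The top view shows the tins' lids near (270,219), (189,288) and (292,294). The black places are near (399,236), (436,238) and (474,239), and the jar is near (520,239). The cup is near (312,236), close to the far tin.

```bash
cat > h.py <<'E'
from station import sense, optics, r
import cv2, numpy as np
def ray(c,uv,z):
    K=np.array(c["camera_matrix"]);R=np.array(c["rotation"]);e=np.array(c["eye"])
    d=R@np.linalg.inv(K)@np.array([uv[0],uv[1],1.]); return e+d*(z-e[2])/d[2]
def blobs(m,lo=150,hi=4000):
    m=cv2.morphologyEx(m.astype(np.uint8),cv2.MORPH_OPEN,np.ones((3,3)))
    cs,_=cv2.findContours(m,cv2.RETR_EXTERNAL,cv2.CHAIN_APPROX_NONE)
    o=[]
    for c in cs:
        a=cv2.contourArea(c)
        if lo<a<hi:
            (x,y),ax,an=cv2.fitEllipse(c); o.append((x,y,ax[0],ax[1],a))
    return o
def blue(f):
    h=cv2.cvtColor(f,cv2.COLOR_RGB2HSV); return (h[...,0]>100)&(h[...,0]<130)&(h[...,1]>130)&(h[...,2]>50)
def black(f): return f.max(2)<32
E
python3 - <<'E'
from h import *
for n in("top","scene"):
    c=optics.capture(n);f=c["frame"]
    print(n)
    for b in blobs(blue(f)): print(" blue",np.round(b,1),np.round(ray(c,b,.06)[:2],4))
    for b in blobs(black(f)): print(" black",np.round(b,1),np.round(ray(c,b,.04)[:2],4))
    print(" cup",{"top":np.round(ray(c,(312,236),.022)[:2],4),"scene":np.round(ray(c,(330,262),.022)[:2],4)}[n])
E
```

```text
top
 blue [291.4 294.   24.7  25.6 495. ] [0.4689 0.066 ]
 blue [187.4 288.1  24.9  25.5 496. ] [0.4831 0.287 ]
 blue [268.5 218.9  24.7  25.4 491. ] [0.6289 0.1138]
 black [283.9 467.3  12.9  39.8 337.5] [0.1032 0.0854]
 black [522.1 238.   18.   20.4 287. ] [ 0.5838 -0.429 ]
 black [473.5 238.6  29.3  29.8 684. ] [ 0.5836 -0.3253]
 black [436.3 236.7  29.1  29.5 672. ] [ 0.5883 -0.2457]
 black [398.9 235.1  28.7  29.6 666. ] [ 0.5927 -0.1655]
 black [ 75.3 104.7  14.   21.5 199.5] [0.8882 0.5421]
 black [157.2  74.3  13.2  22.5 208.5] [0.9537 0.3608]
 cup [0.5938 0.0225]
scene
 blue [370.  249.1  18.4  22.2 317.5] [0.6319 0.1117]
 blue [320.2 210.3  16.4  21.2 270. ] [0.4715 0.0643]
 blue [396.9 181.9  15.2  20.3 237. ] [0.4861 0.2848]
 black [146.2 325.3  18.3  18.8 267. ] [ 0.5548 -0.42  ]
 black [190.4 317.7  24.7  29.4 568.5] [ 0.5844 -0.3276]
 black [  9.4 310.5  11.5  29.9 242. ] [ 0.3704 -0.6797]
 black [224.4 303.9  24.1  28.1 530. ] [ 0.5891 -0.2477]
 black [257.4 290.5  23.3  27.6 504.5] [ 0.5935 -0.1677]
 black [531.2 276.6  14.7  19.9 199. ] [0.8689 0.4088]
 black [569.1 225.8  13.5  18.9 160. ] [0.8015 0.5918]
 black [  7.6 144.8  17.2  65.9 642. ] [-0.1764 -0.5894]
 cup [0.5967 0.0228]
```

```bash
cat >> h.py <<'E'
T={"A":(.630,.113),"B":(.470,.065),"C":(.4845,.286),"P3":(.584,-.3265),"P2":(.5887,-.2467),"P1":(.593,-.1666)}
ROW=np.array([.009,.1599]); YAW=np.degrees(np.arctan2(-ROW[0],ROW[1]))
def go(name,z):
    s=sense();R=np.array(s["ee_rot"]);p=np.array(s["tcp_pos"])
    t=np.array([*T[name],z]) if isinstance(name,str) else np.array([*name,z])
    hd=np.degrees(np.arctan2(R[1,1],R[0,1])); 
    e=(180+YAW-hd+90)%180-90
    d=R.T@(t-p)/.025
    print("t",round(s["time_s"],2),"tcp",np.round(p,4),"units",np.round(d,2),"spin units",round(-e/8,2),"w",round(s["gripper_width"],3),"F",np.round(s["wrist_force"],2),"tilt",round(np.degrees(np.arccos(-R[2,2])),2),"q6",round(s["joints"][5],1))
E
python3 -c "
from h import *
go('B',.2)"
```

```text
t 0.2 tcp [ 0.1934 -0.5939  0.1915] units [-18.68  21.64  -0.31] spin units -8.59 w 1.001 F [ 0.71 -0.1  -0.2 ] tilt 0.07 q6 -14.8
```

{"api": "servo_tool", "payload": {
  "deltas": [
    {"slide": [0,0,0],"spin": -1},
    {"slide": [0,0,0],"spin": -1},
    {"slide": [0,0,0],"spin": -1},
    {"slide": [0,0,0],"spin": -1},
    {"slide": [0,0,0],"spin": -1},
    {"slide": [0,0,0],"spin": -1},
    {"slide": [0,0,0],"spin": -1},
    {"slide": [0,0,0],"spin": -1}
  ],
  "gripper": 0
}}

```text
time_s: 1.0
tcp_pos: [0.1928, -0.5923, 0.1887]
ee_rot: [[-0.094, -0.996, -0.002], [-0.996, 0.094, 0.007], [-0.006, 0.003, -1.0]]
wrist_force: [0.3, -0.7, 0.3]
gripper_width: 1.0
```

```bash
python3 -c "
from h import *
go('B',.2)"
```

```text
t 1.0 tcp [ 0.1928 -0.5923  0.1887] units [-27.22  -8.56  -0.31] spin units -0.27 w 1.0 F [ 0.33 -0.71  0.26] tilt 0.4 q6 51.8
```

{"api": "servo_tool", "payload": {
  "deltas": [
    {"slide": [-0.5,-0.3,0],"spin": -0.3},
    {"slide": [-1,-0.5,-0.1],"spin": 0},
    {"slide": [-1,-0.5,-0.1],"spin": 0},
    {"slide": [-1,-0.5,0],"spin": 0},
    {"slide": [-1,-0.5,0],"spin": 0},
    {"slide": [-1,-0.5,0],"spin": 0},
    {"slide": [-1,-0.5,0],"spin": 0},
    {"slide": [-1,-0.5,0],"spin": 0},
    {"slide": [-1,-0.5,0],"spin": 0},
    {"slide": [-1,-0.5,0],"spin": 0}
  ]
}}

```text
time_s: 2.0
tcp_pos: [0.3306, -0.3484, 0.1928]
ee_rot: [[-0.067, -0.998, -0.003], [-0.998, 0.066, 0.011], [-0.011, 0.004, -1.0]]
wrist_force: [-0.1, 0.4, 0.1]
gripper_width: 0.999
```

```bash
python3 -c "
from h import *
go('B',.2)"
```

```text
t 2.0 tcp [ 0.3306 -0.3484  0.1928] units [-16.87  -4.46  -0.12] spin units -0.07 w 0.999 F [-0.07  0.41  0.1 ] tilt 0.67 q6 23.9
```

{"api": "servo_tool", "payload": {
  "deltas": [
    {"slide": [-1,-0.27,0]},
    {"slide": [-1,-0.27,0]},
    {"slide": [-1,-0.27,0]},
    {"slide": [-1,-0.27,0]},
    {"slide": [-1,-0.27,0]},
    {"slide": [-1,-0.27,0]},
    {"slide": [-1,-0.27,0]},
    {"slide": [-1,-0.27,0]},
    {"slide": [-1,-0.27,0]},
    {"slide": [-1,-0.27,0]}
  ]
}}

```text
invalid input
```

{"api": "servo_tool", "payload": {
  "deltas": [
    {"slide": [-1,-0.27,0]},
    {"slide": [-1,-0.27,0]},
    {"slide": [-1,-0.27,0]},
    {"slide": [-1,-0.27,0]},
    {"slide": [-1,-0.27,0]},
    {"slide": [-1,-0.27,0]},
    {"slide": [-0.4,-0.1,0]},
    {"slide": [0,0,0]}
  ]
}}

```text
invalid input
```

```bash
python3 - <<'E'
from h import *
go('B',.2)
c=optics.capture("wrist");cv2.imwrite("pics/w1.png",c["frame"][:,:,::-1])
for b in blobs(blue(c["frame"]),300,200000): print(np.round(b,1),np.round(ray(c,b,.06)[:2],4))
E
```

```text
t 2.0 tcp [ 0.3306 -0.3484  0.1928] units [-16.87  -4.46  -0.12] spin units -0.07 w 0.999 F [-0.07  0.41  0.1 ] tilt 0.67 q6 23.9
```

View pics/w1.png

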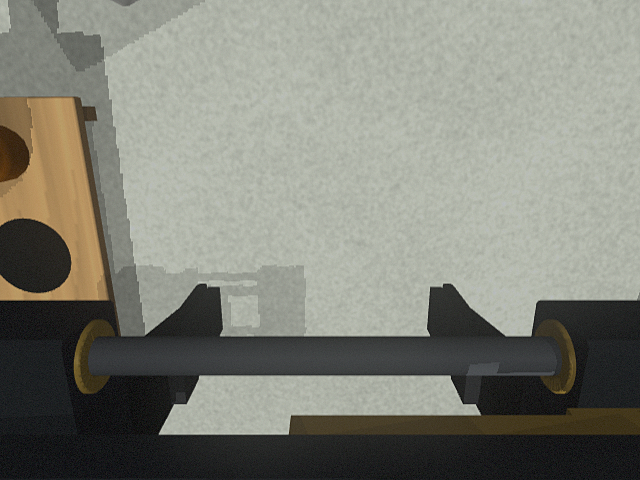

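The rows need a spin entry, so both moves were refused. The wrist view shows the open fingers at columns 200 and 450, with place 3 and the jar at the left edge.

{"api": "servo_tool", "payload": {
  "deltas": [
    {"slide": [-1,-0.27,0],"spin": 0},
    {"slide": [-1,-0.27,0],"spin": 0},
    {"slide": [-1,-0.27,0],"spin": 0},
    {"slide": [-1,-0.27,0],"spin": 0},
    {"slide": [-1,-0.27,0],"spin": 0},
    {"slide": [-1,-0.27,0],"spin": 0},
    {"slide": [-1,-0.27,0],"spin": 0},
    {"slide": [-1,-0.27,0],"spin": 0},
    {"slide": [-1,-0.27,0],"spin": 0},
    {"slide": [-1,-0.27,0],"spin": 0}
  ]
}}

```text
time_s: 3.05
tcp_pos: [0.4156, -0.0856, 0.196]
ee_rot: [[-0.076, -0.997, -0.0], [-0.997, 0.076, 0.014], [-0.014, 0.001, -1.0]]
wrist_force: [0.5, -0.1, 0.7]
gripper_width: 0.998
```

{"api": "servo_tool", "payload": {
  "deltas": [
    {"slide": [-1,-0.27,0],"spin": 0},
    {"slide": [-1,-0.27,0],"spin": 0},
    {"slide": [-1,-0.27,0],"spin": 0},
    {"slide": [-1,-0.27,0],"spin": 0},
    {"slide": [-1,-0.27,0],"spin": 0},
    {"slide": [-1,-0.27,0],"spin": 0},
    {"slide": [-0.4,-0.1,0],"spin": 0},
    {"slide": [0,0,0],"spin": 0}
  ]
}}

```text
time_s: 3.85
tcp_pos: [0.4681, 0.083, 0.1983]
ee_rot: [[-0.078, -0.997, 0.0], [-0.997, 0.078, 0.016], [-0.016, 0.001, -1.0]]
wrist_force: [-0.0, -0.3, 0.4]
gripper_width: 1.003
```

```bash
python3 - <<'E'
from h import *
go('B',.1)
c=optics.capture("wrist");cv2.imwrite("pics/w2.png",c["frame"][:,:,::-1])
for b in blobs(blue(c["frame"]),300,200000): print(np.round(b,1),np.round(ray(c,b,.06)[:2],4))
E
```

```text
t 3.85 tcp [0.4681 0.083  0.1983] units [ 0.78 -0.14  3.92] spin units -0.16 w 1.003 F [-0.03 -0.32  0.44] tilt 0.94 q6 -33.2
[324.7 408.1  14.7  54.4 535. ] [0.4812 0.2696]
[ 132.9  264.5   59.5   69.2 3235. ] [0.6291 0.1144]
[ 320.4  192.9   69.1   69.7 3778. ] [0.4687 0.0666]
```

View pics/w2.png

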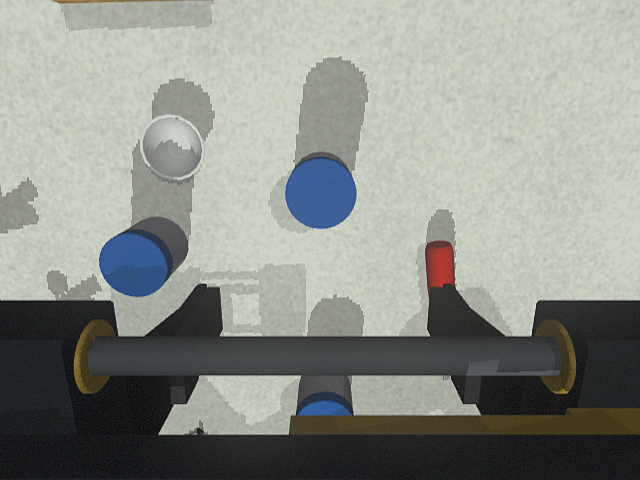

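The wrist view shows tin B's lid at (320,193), tin A at (133,265), the cup at (172,148) and the screwdriver handle at (440,265). These positions agree with the top view.

```bash
sed -i 's/"A":(.630,.113),"B":(.470,.065)/"A":(.6295,.1137),"B":(.4693,.0658)/' h.py; python3 -c "
from h import *
go('B',.1);go('B',.018)"
```

```text
t 3.9 tcp [0.4678 0.0824 0.1983] units [ 0.72 -0.12  3.92] spin units -0.16 w 0.997 F [ 0.   -0.35  0.36] tilt 0.94 q6 -33.1
t 3.9 tcp [0.4678 0.0824 0.1983] units [ 0.77 -0.12  7.2 ] spin units -0.16 w 0.997 F [ 0.   -0.35  0.36] tilt 0.94 q6 -33.1
```

{"api": "servo_tool", "payload": {
  "deltas": [
    {"slide": [0.35,-0.05,0.3],"spin": -0.15},
    {"slide": [0.3,-0.02,0.6],"spin": 0},
    {"slide": [0,0,0.6],"spin": 0},
    {"slide": [0,0,0.6],"spin": 0},
    {"slide": [0,0,0.6],"spin": 0},
    {"slide": [0,0,0.6],"spin": 0},
    {"slide": [0,0,0.4],"spin": 0},
    {"slide": [0,0,0],"spin": 0}
  ]
}}

```text
time_s: 4.7
tcp_pos: [0.4638, 0.0595, 0.1037]
ee_rot: [[-0.069, -0.998, -0.0], [-0.997, 0.069, 0.017], [-0.017, 0.001, -1.0]]
wrist_force: [-0.3, 0.3, -0.5]
gripper_width: 0.998
```

```bash
python3 -c "
from h import *
go('B',.018)"
```

```text
t 4.7 tcp [0.4638 0.0595 0.1037] units [-0.21 -0.2   3.43] spin units -0.09 w 0.998 F [-0.28  0.25 -0.45] tilt 0.95 q6 -29.9
```

{"api": "servo_tool", "payload": {
  "deltas": [
    {"slide": [-0.2,-0.2,0.1],"spin": -0.1},
    {"slide": [0,0,0.5],"spin": 0},
    {"slide": [0,0,0.5],"spin": 0},
    {"slide": [0,0,0.2],"spin": 0},
    {"slide": [0,0,0],"spin": 0}
  ]
}}

```text
time_s: 5.2
tcp_pos: [0.4735, 0.0659, 0.0737]
ee_rot: [[-0.052, -0.999, 0.008], [-0.998, 0.053, 0.019], [-0.02, -0.007, -1.0]]
wrist_force: [0.2, -0.7, 0.4]
gripper_width: 0.999
```

```bash
python3 -c "
from h import *
go('B',.018)"
```

```text
t 5.2 tcp [0.4735 0.0659 0.0737] units [0.06 0.18 2.23] spin units 0.03 w 0.999 F [ 0.16 -0.67  0.42] tilt 1.19 q6 -29.1
```

{"api": "servo_tool", "payload": {
  "deltas": [
    {"slide": [0,0.1,0.3],"spin": 0},
    {"slide": [0,0,0.6],"spin": 0},
    {"slide": [0,0,0.6],"spin": 0},
    {"slide": [0,0,0.5],"spin": 0},
    {"slide": [0,0,0],"spin": 0},
    {"slide": [0,0,0],"spin": 0}
  ]
}}

```text
time_s: 5.8
tcp_pos: [0.4741, 0.0686, 0.0246]
ee_rot: [[-0.051, -0.999, 0.015], [-0.998, 0.051, 0.022], [-0.023, -0.014, -1.0]]
wrist_force: [0.3, -0.2, 0.3]
gripper_width: 1.001
```

```bash
python3 -c "
from h import *
go('B',.018)"
```

```text
t 5.8 tcp [0.4741 0.0686 0.0246] units [0.13 0.19 0.26] spin units 0.04 w 1.001 F [ 0.26 -0.17  0.27] tilt 1.53 q6 -29.1
```

{"api": "servo_tool", "payload": {
  "deltas": [
    {"slide": [0.1,0.15,0.25],"spin": 0},
    {"slide": [0,0,0],"spin": 0},
    {"slide": [0,0,0],"spin": 0}
  ]
}}

```text
time_s: 6.1
tcp_pos: [0.471, 0.0668, 0.0193]
ee_rot: [[-0.05, -0.999, 0.018], [-0.998, 0.051, 0.023], [-0.024, -0.017, -1.0]]
wrist_force: [0.4, 0.3, -0.6]
gripper_width: 1.002
```

```bash
python3 -c "
from h import *
go('B',.018)"
```

```text
t 6.1 tcp [0.471  0.0668 0.0193] units [0.04 0.07 0.05] spin units 0.04 w 1.002 F [ 0.36  0.28 -0.57] tilt 1.7 q6 -29.1
```

{"api": "servo_tool", "payload": {
  "deltas": [
    {"slide": [0,0,0],"spin": 0},
    {"slide": [0,0,0],"spin": 0},
    {"slide": [0,0,0],"spin": 0},
    {"slide": [0,0,0],"spin": 0},
    {"slide": [0,0,0],"spin": 0},
    {"slide": [0,0,0],"spin": 0}
  ],
  "gripper": 255
}}

```text
time_s: 6.7
tcp_pos: [0.4716, 0.0669, 0.0202]
ee_rot: [[-0.05, -0.999, 0.02], [-0.998, 0.051, 0.024], [-0.025, -0.019, -1.0]]
wrist_force: [-0.2, -1.2, -1.0]
gripper_width: 0.636
```

```bash
python3 -c "
from h import *
go('B',.018)"
```

```text
t 6.7 tcp [0.4716 0.0669 0.0202] units [0.05 0.09 0.09] spin units 0.04 w 0.636 F [-0.22 -1.18 -1.  ] tilt 1.79 q6 -29.1
```

{"api": "servo_tool", "payload": {
  "deltas": [
    {"slide": [0,0,-0.3],"spin": 0},
    {"slide": [0,0,-0.7],"spin": 0},
    {"slide": [0,0,-0.8],"spin": 0},
    {"slide": [0,0,-0.8],"spin": 0},
    {"slide": [0,0,-0.8],"spin": 0},
    {"slide": [0,0,-0.7],"spin": 0},
    {"slide": [0,0,-0.3],"spin": 0},
    {"slide": [0,0,0],"spin": 0},
    {"slide": [0,0,0],"spin": 0}
  ]
}}

```text
time_s: 7.6
tcp_pos: [0.4667, 0.0633, 0.1348]
ee_rot: [[-0.052, -0.999, 0.015], [-0.998, 0.052, 0.023], [-0.024, -0.014, -1.0]]
wrist_force: [-0.2, 1.0, -1.9]
gripper_width: 0.634
```

```bash
python3 -c "
from h import *
go('P3',.12)
s=sense();print(s['effort'],s['moment'])"
```

```text
t 7.6 tcp [0.4667 0.0633 0.1348] units [15.34 -5.48  0.3 ] spin units 0.03 w 0.634 F [-0.18  0.99 -1.88] tilt 1.58 q6 -29.3
[ 7.63294258e-03 -2.65447301e+01  1.72071397e+01  3.91839087e+00
  6.25555892e-02  2.61406152e-03] [-0.0771224   0.17607835  0.01163449]
```

{"api": "servo_tool", "payload": {
  "deltas": [
    {"slide": [0,0,0],"spin": 0}
  ]
}}

```text
time_s: 7.7
tcp_pos: [0.4661, 0.0631, 0.134]
ee_rot: [[-0.052, -0.999, 0.014], [-0.998, 0.052, 0.023], [-0.023, -0.012, -1.0]]
wrist_force: [0.8, -0.1, -1.2]
gripper_width: 0.632
```

{"api": "servo_tool", "payload": {
  "deltas": [
    {"slide": [0,0,0],"spin": 0}
  ]
}}

```text
time_s: 7.8
tcp_pos: [0.4656, 0.0628, 0.133]
ee_rot: [[-0.052, -0.999, 0.012], [-0.998, 0.052, 0.022], [-0.022, -0.011, -1.0]]
wrist_force: [-0.1, 0.1, -0.6]
gripper_width: 0.637
```

```bash
python3 -c "
from h import *
go('P3',.12)"
```

```text
t 7.8 tcp [0.4656 0.0628 0.133 ] units [15.31 -5.54  0.24] spin units 0.03 w 0.637 F [-0.14  0.06 -0.57] tilt 1.42 q6 -29.3
```

{"api": "servo_tool", "payload": {
  "deltas": [
    {"slide": [0.5,-0.2,0],"spin": 0},
    {"slide": [1,-0.36,0],"spin": 0},
    {"slide": [1,-0.36,0],"spin": 0},
    {"slide": [1,-0.36,0],"spin": 0},
    {"slide": [1,-0.36,0],"spin": 0},
    {"slide": [1,-0.36,0],"spin": 0},
    {"slide": [1,-0.36,0],"spin": 0},
    {"slide": [1,-0.36,0],"spin": 0},
    {"slide": [1,-0.36,0],"spin": 0},
    {"slide": [1,-0.36,0],"spin": 0}
  ]
}}

```text
time_s: 8.8
tcp_pos: [0.538, -0.1853, 0.1195]
ee_rot: [[-0.046, -0.999, -0.005], [-0.999, 0.045, 0.021], [-0.02, 0.006, -1.0]]
wrist_force: [-0.2, 0.7, -1.4]
gripper_width: 0.633
```

```bash
python3 -c "
from h import *
go('P3',.12)"
```

```text
t 8.8 tcp [ 0.538  -0.1853  0.1195] units [ 5.56 -2.09 -0.15] spin units 0.08 w 0.633 F [-0.2   0.68 -1.39] tilt 1.22 q6 1.5
```

{"api": "servo_tool", "payload": {
  "deltas": [
    {"slide": [0.9,-0.4,-0.1],"spin": 0.05},
    {"slide": [0.9,-0.4,-0.05],"spin": 0},
    {"slide": [0.9,-0.4,-0.05],"spin": 0},
    {"slide": [0.9,-0.4,-0.05],"spin": 0},
    {"slide": [0.7,-0.25,-0.05],"spin": 0},
    {"slide": [0.4,-0.1,-0.05],"spin": 0},
    {"slide": [0,0,0],"spin": 0},
    {"slide": [0,0,0],"spin": 0}
  ]
}}

```text
time_s: 9.6
tcp_pos: [0.5785, -0.3123, 0.1145]
ee_rot: [[-0.058, -0.998, -0.022], [-0.998, 0.058, 0.025], [-0.024, 0.023, -0.999]]
wrist_force: [-0.3, 0.2, -1.2]
gripper_width: 0.631
```

```bash
python3 -c "
from h import *
go('P3',.062)
s=sense();print(s['effort'],s['moment'])"
```

```text
t 9.6 tcp [ 0.5785 -0.3123  0.1145] units [ 0.61 -0.3   2.08] spin units -0.01 w 0.631 F [-0.3   0.21 -1.22] tilt 1.91 q6 12.1
[-4.08062702e-01 -4.48679852e+01  1.83784246e+01  4.18454871e+00
  2.13637511e-03  4.76773872e-03] [-0.02974881  0.05186204  0.02609299]
```

{"api": "servo_tool", "payload": {
  "deltas": [
    {"slide": [0.35,-0.2,0.1],"spin": 0},
    {"slide": [0.25,-0.1,0.3],"spin": 0},
    {"slide": [0,0,0.4],"spin": 0},
    {"slide": [0,0,0.4],"spin": 0},
    {"slide": [0,0,0.3],"spin": 0},
    {"slide": [0,0,0],"spin": 0},
    {"slide": [0,0,0],"spin": 0}
  ]
}}

```text
time_s: 10.3
tcp_pos: [0.5836, -0.3244, 0.0719]
ee_rot: [[-0.055, -0.998, -0.025], [-0.998, 0.054, 0.027], [-0.026, 0.026, -0.999]]
wrist_force: [0.5, 0.3, -1.2]
gripper_width: 0.637
```

```bash
python3 -c "
from h import *
go('P3',.062)
"
```

```text
t 10.3 tcp [ 0.5836 -0.3244  0.0719] units [ 0.09 -0.03  0.39] spin units 0.01 w 0.637 F [ 0.45  0.31 -1.19] tilt 2.11 q6 13.3
```

{"api": "servo_tool", "payload": {
  "deltas": [
    {"slide": [0.05,0,0.2],"spin": 0},
    {"slide": [0,0,0.2],"spin": 0},
    {"slide": [0,0,0],"spin": 0}
  ]
}}

```text
time_s: 10.6
tcp_pos: [0.5837, -0.3254, 0.0619]
ee_rot: [[-0.055, -0.998, -0.024], [-0.998, 0.054, 0.027], [-0.025, 0.025, -0.999]]
wrist_force: [-0.7, 1.0, -1.6]
gripper_width: 0.634
```

```bash
python3 -c "
from h import *
go('P3',.062)
"
```

```text
t 10.6 tcp [ 0.5837 -0.3254  0.0619] units [ 0.04 -0.01 -0.  ] spin units 0.01 w 0.634 F [-0.7   1.05 -1.62] tilt 2.03 q6 13.4
```

{"api": "servo_tool", "payload": {
  "deltas": [
    {"slide": [0,0,0.08],"spin": 0},
    {"slide": [0,0,0],"spin": 0}
  ]
}}

```text
time_s: 10.8
tcp_pos: [0.5844, -0.3262, 0.0617]
ee_rot: [[-0.054, -0.998, -0.022], [-0.998, 0.053, 0.025], [-0.023, 0.023, -0.999]]
wrist_force: [-0.7, -0.3, -0.7]
gripper_width: 0.633
```

{"api": "servo_tool", "payload": {
  "deltas": [
    {"slide": [0,0,0],"spin": 0},
    {"slide": [0,0,0],"spin": 0},
    {"slide": [0,0,0],"spin": 0},
    {"slide": [0,0,0],"spin": 0}
  ],
  "gripper": 0
}}

```text
time_s: 11.2
tcp_pos: [0.5851, -0.3264, 0.0625]
ee_rot: [[-0.054, -0.998, -0.02], [-0.998, 0.053, 0.024], [-0.023, 0.021, -1.0]]
wrist_force: [0.1, -0.7, -0.2]
gripper_width: 0.911
```

```bash
python3 -c "
from h import *
go('P3',.062)
"
```

```text
t 11.2 tcp [ 0.5851 -0.3264  0.0625] units [0.01 0.04 0.02] spin units 0.02 w 0.911 F [ 0.12 -0.71 -0.25] tilt 1.78 q6 13.4
```

{"api": "servo_tool", "payload": {
  "deltas": [
    {"slide": [0,0,-0.3],"spin": 0},
    {"slide": [0,0,-0.8],"spin": 0},
    {"slide": [0,0,-1],"spin": 0},
    {"slide": [0,0,-1],"spin": 0},
    {"slide": [-0.6,0,-0.8],"spin": 0},
    {"slide": [-1,-0.05,-0.1],"spin": 0},
    {"slide": [-1,-0.05,0],"spin": 0},
    {"slide": [-1,-0.05,0],"spin": 0},
    {"slide": [-1,-0.05,0],"spin": 0},
    {"slide": [-1,-0.05,0],"spin": 0}
  ]
}}

```text
time_s: 12.2
tcp_pos: [0.6025, -0.1892, 0.1758]
ee_rot: [[-0.059, -0.998, -0.013], [-0.998, 0.059, 0.021], [-0.02, 0.014, -1.0]]
wrist_force: [0.2, 0.2, -0.7]
gripper_width: 1.0
```

```bash
python3 -c "
from h import *
go('A',.1)
"
```

```text
t 12.2 tcp [ 0.6025 -0.1892  0.1758] units [-12.09  -0.4    3.27] spin units -0.02 w 1.0 F [ 0.22  0.2  -0.7 ] tilt 1.43 q6 0.5
```

{"api": "servo_tool", "payload": {
  "deltas": [
    {"slide": [-1,-0.04,0],"spin": 0},
    {"slide": [-1,-0.04,0],"spin": 0},
    {"slide": [-1,-0.04,0],"spin": 0},
    {"slide": [-1,-0.04,0],"spin": 0},
    {"slide": [-1,-0.04,0],"spin": 0},
    {"slide": [-1,-0.04,0],"spin": 0},
    {"slide": [-1,-0.04,0],"spin": 0},
    {"slide": [-1,-0.04,0],"spin": 0},
    {"slide": [-1,0,0],"spin": 0},
    {"slide": [-1,0,0],"spin": 0}
  ]
}}

```text
time_s: 13.2
tcp_pos: [0.6273, 0.0703, 0.1898]
ee_rot: [[-0.058, -0.998, -0.002], [-0.998, 0.058, 0.021], [-0.021, 0.003, -1.0]]
wrist_force: [0.8, -0.1, 0.9]
gripper_width: 0.999
```

{"api": "servo_tool", "payload": {
  "deltas": [
    {"slide": [-0.8,0,0.2],"spin": 0},
    {"slide": [0,0,0.6],"spin": 0},
    {"slide": [0,0,0.6],"spin": 0},
    {"slide": [0,0,0.6],"spin": 0},
    {"slide": [0,0,0.3],"spin": 0},
    {"slide": [0,0,0],"spin": 0}
  ]
}}

```text
time_s: 13.8
tcp_pos: [0.6307, 0.0975, 0.1363]
ee_rot: [[-0.051, -0.999, 0.007], [-0.998, 0.051, 0.024], [-0.024, -0.005, -1.0]]
wrist_force: [-1.0, 0.5, 0.8]
gripper_width: 0.998
```

```bash
python3 -c "
from h import *
go('A',.02)
"
```

```text
t 13.8 tcp [0.6307 0.0975 0.1363] units [-0.53  0.11  4.67] spin units 0.03 w 0.998 F [-1.02  0.5   0.85] tilt 1.41 q6 -25.0
```

{"api": "servo_tool", "payload": {
  "deltas": [
    {"slide": [-0.35,0.05,0.2],"spin": 0},
    {"slide": [-0.15,0,0.5],"spin": 0},
    {"slide": [0,0,0.6],"spin": 0},
    {"slide": [0,0,0.6],"spin": 0},
    {"slide": [0,0,0.3],"spin": 0},
    {"slide": [0,0,0],"spin": 0}
  ]
}}

```text
time_s: 14.4
tcp_pos: [0.6325, 0.1141, 0.0812]
ee_rot: [[-0.051, -0.999, 0.012], [-0.998, 0.051, 0.026], [-0.026, -0.011, -1.0]]
wrist_force: [-0.6, -0.4, -0.2]
gripper_width: 1.004
```

```bash
python3 -c "
from h import *
go('A',.02)
"
```

```text
t 14.4 tcp [0.6325 0.1141 0.0812] units [0.09 0.15 2.44] spin units 0.04 w 1.004 F [-0.6  -0.38 -0.25] tilt 1.63 q6 -26.2
```

{"api": "servo_tool", "payload": {
  "deltas": [
    {"slide": [0.05,0.1,0.3],"spin": 0},
    {"slide": [0,0.05,0.6],"spin": 0},
    {"slide": [0,0,0.6],"spin": 0},
    {"slide": [0,0,0.5],"spin": 0},
    {"slide": [0,0,0.2],"spin": 0},
    {"slide": [0,0,0],"spin": 0},
    {"slide": [0,0,0],"spin": 0}
  ]
}}

```text
time_s: 15.1
tcp_pos: [0.6315, 0.1152, 0.0263]
ee_rot: [[-0.05, -0.999, 0.019], [-0.998, 0.05, 0.027], [-0.028, -0.017, -0.999]]
wrist_force: [0.0, 0.1, 0.5]
gripper_width: 1.0
```

```bash
python3 -c "
from h import *
go('A',.02)
"
```

```text
t 15.1 tcp [0.6315 0.1152 0.0263] units [0.07 0.08 0.25] spin units 0.04 w 1.0 F [0.01 0.06 0.51] tilt 1.9 q6 -26.2
```

{"api": "servo_tool", "payload": {
  "deltas": [
    {"slide": [0.05,0.05,0.25],"spin": 0},
    {"slide": [0,0,0],"spin": 0}
  ]
}}

```text
time_s: 15.3
tcp_pos: [0.6309, 0.1144, 0.0207]
ee_rot: [[-0.05, -0.999, 0.021], [-0.998, 0.05, 0.028], [-0.029, -0.019, -0.999]]
wrist_force: [1.1, -0.3, -0.9]
gripper_width: 1.0
```

{"api": "servo_tool", "payload": {
  "deltas": [
    {"slide": [0,0,0],"spin": 0},
    {"slide": [0,0,0],"spin": 0},
    {"slide": [0,0,0],"spin": 0},
    {"slide": [0,0,0],"spin": 0},
    {"slide": [0,0,0],"spin": 0},
    {"slide": [0,0,0],"spin": 0}
  ],
  "gripper": 255
}}

```text
time_s: 15.9
tcp_pos: [0.6314, 0.1146, 0.0219]
ee_rot: [[-0.05, -0.999, 0.022], [-0.998, 0.05, 0.029], [-0.03, -0.021, -0.999]]
wrist_force: [-0.7, 0.6, -0.1]
gripper_width: 0.63
```

```bash
python3 -c "
from h import *
go('A',.02)
"
```

```text
t 15.9 tcp [0.6314 0.1146 0.0219] units [0.04 0.08 0.07] spin units 0.04 w 0.63 F [-0.73  0.6  -0.07] tilt 2.09 q6 -26.1
```

{"api": "servo_tool", "payload": {
  "deltas": [
    {"slide": [0,0,-0.3],"spin": 0},
    {"slide": [0,0,-0.7],"spin": 0},
    {"slide": [0,0,-0.8],"spin": 0},
    {"slide": [0,0,-0.8],"spin": 0},
    {"slide": [0,0,-0.8],"spin": 0},
    {"slide": [0,0,-0.8],"spin": 0},
    {"slide": [0,0,-0.5],"spin": 0},
    {"slide": [0,0,0],"spin": 0},
    {"slide": [0,0,0],"spin": 0}
  ]
}}

```text
time_s: 16.8
tcp_pos: [0.6199, 0.109, 0.1341]
ee_rot: [[-0.055, -0.998, -0.002], [-0.998, 0.055, 0.025], [-0.024, 0.004, -1.0]]
wrist_force: [0.1, -0.8, -5.7]
gripper_width: 0.631
```

{"api": "servo_tool", "payload": {
  "deltas": [
    {"slide": [0,0,0],"spin": 0}
  ]
}}

```text
time_s: 16.9
tcp_pos: [0.6192, 0.1088, 0.1329]
ee_rot: [[-0.055, -0.998, -0.004], [-0.998, 0.055, 0.024], [-0.024, 0.006, -1.0]]
wrist_force: [0.1, 0.0, -4.8]
gripper_width: 0.629
```

```bash
python3 -c "
from h import *
go('P2',.12)
"
```

```text
t 16.9 tcp [0.6192 0.1088 0.1329] units [14.27  0.43  0.18] spin units 0.01 w 0.629 F [ 0.15  0.02 -4.76] tilt 1.41 q6 -26.4
```

{"api": "servo_tool", "payload": {
  "deltas": [
    {"slide": [0.5,0.02,-0.05],"spin": 0},
    {"slide": [1,0.03,-0.06],"spin": 0},
    {"slide": [1,0.03,-0.06],"spin": 0},
    {"slide": [1,0.03,-0.06],"spin": 0},
    {"slide": [1,0.03,-0.06],"spin": 0},
    {"slide": [1,0.03,-0.06],"spin": 0},
    {"slide": [1,0.03,-0.06],"spin": 0},
    {"slide": [1,0.03,-0.06],"spin": 0},
    {"slide": [1,0.03,-0.06],"spin": 0},
    {"slide": [1,0.03,-0.06],"spin": 0}
  ]
}}

```text
time_s: 17.9
tcp_pos: [0.5908, -0.1404, 0.1325]
ee_rot: [[-0.053, -0.998, -0.025], [-0.998, 0.052, 0.021], [-0.02, 0.026, -0.999]]
wrist_force: [0.2, 0.3, -5.4]
gripper_width: 0.631
```

```bash
python3 -c "
from h import *
go('P2',.12)
"
```

```text
t 17.9 tcp [ 0.5908 -0.1404  0.1325] units [ 4.26 -0.15  0.41] spin units 0.03 w 0.631 F [ 0.23  0.29 -5.44] tilt 1.87 q6 -3.5
```

{"api": "servo_tool", "payload": {
  "deltas": [
    {"slide": [0.9,-0.05,-0.05],"spin": 0},
    {"slide": [0.9,-0.05,-0.05],"spin": 0},
    {"slide": [0.9,0,-0.05],"spin": 0},
    {"slide": [0.7,0,-0.05],"spin": 0},
    {"slide": [0.3,0,-0.05],"spin": 0},
    {"slide": [0,0,0],"spin": 0},
    {"slide": [0,0,0],"spin": 0}
  ]
}}

```text
time_s: 18.6
tcp_pos: [0.5814, -0.2431, 0.1308]
ee_rot: [[-0.061, -0.997, -0.037], [-0.998, 0.06, 0.023], [-0.021, 0.038, -0.999]]
wrist_force: [-0.1, 0.7, -5.1]
gripper_width: 0.629
```

```bash
python3 -c "
from h import *
go('P2',.063)
"
```

```text
t 18.6 tcp [ 0.5814 -0.2431  0.1308] units [ 0.18 -0.41  2.69] spin units -0.03 w 0.629 F [-0.13  0.68 -5.12] tilt 2.5 q6 5.6
```

{"api": "servo_tool", "payload": {
  "deltas": [
    {"slide": [0.1,-0.25,0.2],"spin": 0},
    {"slide": [0,-0.1,0.5],"spin": 0},
    {"slide": [0,0,0.6],"spin": 0},
    {"slide": [0,0,0.5],"spin": 0},
    {"slide": [0,0,0.2],"spin": 0},
    {"slide": [0,0,0],"spin": 0},
    {"slide": [0,0,0],"spin": 0}
  ]
}}

```text
time_s: 19.3
tcp_pos: [0.5895, -0.2409, 0.0747]
ee_rot: [[-0.056, -0.998, -0.039], [-0.998, 0.055, 0.024], [-0.022, 0.04, -0.999]]
wrist_force: [0.4, -0.0, -4.5]
gripper_width: 0.63
```

```bash
python3 -c "
from h import *
go('P2',.063)
"
```

```text
t 19.3 tcp [ 0.5895 -0.2409  0.0747] units [0.24 0.   0.47] spin units 0.01 w 0.63 F [ 0.41 -0.01 -4.51] tilt 2.64 q6 5.8
```

{"api": "servo_tool", "payload": {
  "deltas": [
    {"slide": [0.2,0,0.1],"spin": 0},
    {"slide": [0,0,0.2],"spin": 0},
    {"slide": [0,0,0],"spin": 0}
  ]
}}

```text
time_s: 19.6
tcp_pos: [0.59, -0.2464, 0.0681]
ee_rot: [[-0.056, -0.998, -0.036], [-0.998, 0.055, 0.024], [-0.021, 0.037, -0.999]]
wrist_force: [-0.5, -1.3, -4.8]
gripper_width: 0.627
```

```bash
python3 -c "
from h import *
go('P2',.063)
"
```

```text
t 19.6 tcp [ 0.59   -0.2464  0.0681] units [0.02 0.04 0.21] spin units 0.01 w 0.627 F [-0.5  -1.32 -4.75] tilt 2.47 q6 6.2
```

{"api": "servo_tool", "payload": {
  "deltas": [
    {"slide": [0,0,0.15],"spin": 0},
    {"slide": [0,0,0.1],"spin": 0},
    {"slide": [0,0,0],"spin": 0}
  ]
}}

```text
time_s: 19.9
tcp_pos: [0.5903, -0.2471, 0.0635]
ee_rot: [[-0.055, -0.998, -0.034], [-0.998, 0.054, 0.022], [-0.02, 0.035, -0.999]]
wrist_force: [-0.4, 0.9, -5.6]
gripper_width: 0.632
```

```bash
python3 -c "
from h import *
go('P2',.063)
"
```

```text
t 19.9 tcp [ 0.5903 -0.2471  0.0635] units [-0.01  0.06  0.02] spin units 0.01 w 0.632 F [-0.37  0.87 -5.6 ] tilt 2.34 q6 6.3
```

{"api": "servo_tool", "payload": {
  "deltas": [
    {"slide": [0,0,0.1],"spin": 0},
    {"slide": [0,0,0.04],"spin": 0}
  ]
}}

```text
time_s: 20.1
tcp_pos: [0.5903, -0.2478, 0.0632]
ee_rot: [[-0.054, -0.998, -0.034], [-0.998, 0.053, 0.02], [-0.018, 0.035, -0.999]]
wrist_force: [-2.0, 1.4, -0.4]
gripper_width: 0.632
```

{"api": "servo_tool", "payload": {
  "deltas": [
    {"slide": [0,0,0.03],"spin": 0},
    {"slide": [0,0,0],"spin": 0}
  ]
}}

```text
time_s: 20.3
tcp_pos: [0.5903, -0.2477, 0.0633]
ee_rot: [[-0.054, -0.998, -0.033], [-0.998, 0.053, 0.02], [-0.018, 0.034, -0.999]]
wrist_force: [-0.8, 0.2, -1.7]
gripper_width: 0.629
```

Tin A is in contact, so I'll release it and go up.

{"api": "servo_tool", "payload": {
  "deltas": [
    {"slide": [0,0,0],"spin": 0},
    {"slide": [0,0,0],"spin": 0},
    {"slide": [0,0,0],"spin": 0},
    {"slide": [0,0,0],"spin": 0},
    {"slide": [0,0,0],"spin": 0}
  ],
  "gripper": 0
}}

```text
time_s: 20.8
tcp_pos: [0.593, -0.2483, 0.0638]
ee_rot: [[-0.053, -0.998, -0.027], [-0.998, 0.052, 0.018], [-0.017, 0.028, -0.999]]
wrist_force: [0.2, -0.1, 0.6]
gripper_width: 0.967
```

{"api": "servo_tool", "payload": {
  "deltas": [
    {"slide": [0,0,-0.3],"spin": 0},
    {"slide": [0,0,-0.8],"spin": 0},
    {"slide": [0,0,-1],"spin": 0},
    {"slide": [0,0,-1],"spin": 0},
    {"slide": [-0.6,0.1,-0.8],"spin": 0},
    {"slide": [-1,0.2,-0.2],"spin": 0},
    {"slide": [-1,0.2,0],"spin": 0},
    {"slide": [-1,0.2,0],"spin": 0},
    {"slide": [-1,0.2,0],"spin": 0},
    {"slide": [-1,0.2,0],"spin": 0}
  ]
}}

```text
time_s: 21.8
tcp_pos: [0.5788, -0.1085, 0.1803]
ee_rot: [[-0.058, -0.998, -0.016], [-0.998, 0.058, 0.015], [-0.014, 0.017, -1.0]]
wrist_force: [0.2, 0.2, -0.2]
gripper_width: 1.001
```

```bash
python3 - <<'E'
from h import *
go('C',.12)
for n in("top","scene"):
    c=optics.capture(n);f=c["frame"]; cv2.imwrite(f"pics/{n}1.png",f[:,:,::-1])
    print(n)
    for b in blobs(blue(f)):
        z=.10 if ray(c,b,.1)[1]<-.1 else .06
        print(" blue",np.round(b,1),np.round(ray(c,b,z)[:2],4))
E
```

```text
t 21.8 tcp [ 0.5788 -0.1085  0.1803] units [-15.5    4.64   2.71] spin units -0.01 w 1.001 F [ 0.21  0.2  -0.19] tilt 1.26 q6 -7.5
top
 blue [187.4 288.1  24.6  25.5 493. ] [0.4831 0.287 ]
 blue [481.  237.8  26.3  26.6 548. ] [ 0.5817 -0.3253]
 blue [444.9 237.5  18.3  28.6 365.5] [ 0.583  -0.2518]
scene
 blue [184.4 305.1  21.6  25.8 431.5] [ 0.5845 -0.3278]
 blue [220.  291.7  21.9  25.  424.5] [ 0.5908 -0.2486]
 blue [396.9 181.9  15.2  20.3 237. ] [0.4861 0.2848]
 blue [438.3   7.9  19.   29.5 383. ] [-0.1143  0.8546]
```

View pics/scene1.png

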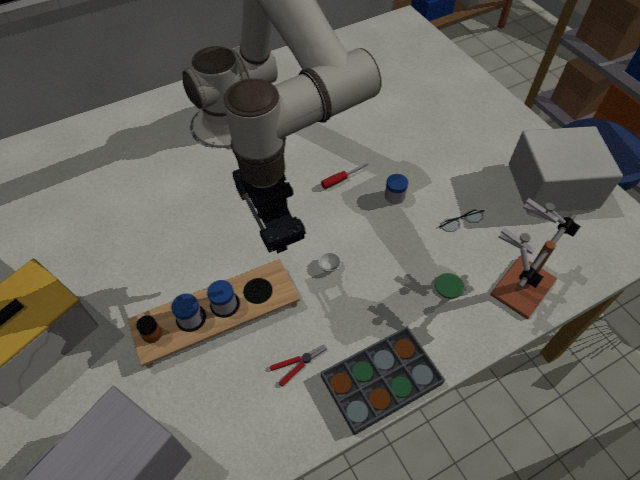

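The scene view shows both tins standing on places 3 and 2, near (186,310) and (221,298), about 2 mm off their targets. Tin C is still at (397,188). I'll get tin C next.

{"api": "servo_tool", "payload": {
  "deltas": [
    {"slide": [-1,0.3,0],"spin": 0},
    {"slide": [-1,0.3,0],"spin": 0},
    {"slide": [-1,0.3,0],"spin": 0},
    {"slide": [-1,0.3,0],"spin": 0},
    {"slide": [-1,0.3,0],"spin": 0},
    {"slide": [-1,0.3,0],"spin": 0},
    {"slide": [-1,0.3,0],"spin": 0},
    {"slide": [-1,0.3,0],"spin": 0},
    {"slide": [-1,0.3,0],"spin": 0},
    {"slide": [-1,0.3,0],"spin": 0}
  ]
}}

```text
time_s: 22.9
tcp_pos: [0.5209, 0.1497, 0.1916]
ee_rot: [[-0.061, -0.998, -0.004], [-0.998, 0.061, 0.016], [-0.016, 0.005, -1.0]]
wrist_force: [1.5, -0.5, 0.9]
gripper_width: 0.998
```

```bash
python3 -c "
from h import *
go('C',.1)
"
```

```text
t 22.9 tcp [0.5209 0.1497 0.1916] units [-5.29  1.77  3.76] spin units -0.04 w 0.998 F [ 1.55 -0.47  0.89] tilt 0.94 q6 -35.7
```

{"api": "servo_tool", "payload": {
  "deltas": [
    {"slide": [-1,0.35,0.1],"spin": 0},
    {"slide": [-1,0.35,0.2],"spin": 0},
    {"slide": [-1,0.35,0.4],"spin": 0},
    {"slide": [-1,0.3,0.5],"spin": 0},
    {"slide": [-0.6,0.2,0.5],"spin": 0},
    {"slide": [0,0,0.5],"spin": 0},
    {"slide": [0,0,0.5],"spin": 0},
    {"slide": [0,0,0.3],"spin": 0},
    {"slide": [0,0,0],"spin": 0}
  ]
}}

```text
time_s: 23.8
tcp_pos: [0.4922, 0.2725, 0.1193]
ee_rot: [[-0.061, -0.998, 0.004], [-0.998, 0.061, 0.019], [-0.019, -0.003, -1.0]]
wrist_force: [0.8, 0.2, -0.8]
gripper_width: 1.001
```

```bash
python3 -c "
from h import *
go('C',.02)
"
```

```text
t 23.8 tcp [0.4922 0.2725 0.1193] units [-0.44  0.35  3.98] spin units -0.03 w 1.001 F [ 0.77  0.18 -0.79] tilt 1.1 q6 -48.2
```

{"api": "servo_tool", "payload": {
  "deltas": [
    {"slide": [-0.3,0.25,0.2],"spin": 0},
    {"slide": [-0.1,0.05,0.5],"spin": 0},
    {"slide": [0,0,0.5],"spin": 0},
    {"slide": [0,0,0.4],"spin": 0},
    {"slide": [0,0,0],"spin": 0}
  ]
}}

```text
time_s: 24.3
tcp_pos: [0.486, 0.2841, 0.0778]
ee_rot: [[-0.063, -0.998, 0.006], [-0.998, 0.063, 0.021], [-0.021, -0.005, -1.0]]
wrist_force: [-0.2, -0.2, 0.2]
gripper_width: 0.998
```

```bash
python3 -c "
from h import *
go('C',.02)
"
```

```text
t 24.3 tcp [0.486  0.2841 0.0778] units [-0.02  0.08  2.31] spin units -0.05 w 0.998 F [-0.24 -0.23  0.22] tilt 1.23 q6 -49.6
```

{"api": "servo_tool", "payload": {
  "deltas": [
    {"slide": [0,0.03,0.3],"spin": 0},
    {"slide": [0,0.03,0.6],"spin": 0},
    {"slide": [0,0,0.6],"spin": 0},
    {"slide": [0,0,0.5],"spin": 0},
    {"slide": [0,0,0.2],"spin": 0},
    {"slide": [0,0,0.1],"spin": 0},
    {"slide": [0,0,0],"spin": 0}
  ]
}}

```text
time_s: 25.0
tcp_pos: [0.4864, 0.287, 0.019]
ee_rot: [[-0.062, -0.998, 0.01], [-0.998, 0.062, 0.024], [-0.024, -0.009, -1.0]]
wrist_force: [0.5, 0.3, 1.0]
gripper_width: 1.003
```

```bash
python3 -c "
from h import *
go('C',.02)
"
```

```text
t 25.0 tcp [0.4864 0.287  0.019 ] units [ 0.04  0.07 -0.04] spin units -0.04 w 1.003 F [0.48 0.26 0.96] tilt 1.48 q6 -49.6
```

{"api": "servo_tool", "payload": {
  "deltas": [
    {"slide": [0,0,0],"spin": 0},
    {"slide": [0,0,0],"spin": 0},
    {"slide": [0,0,0],"spin": 0},
    {"slide": [0,0,0],"spin": 0},
    {"slide": [0,0,0],"spin": 0},
    {"slide": [0,0,0],"spin": 0}
  ],
  "gripper": 255
}}

```text
time_s: 25.6
tcp_pos: [0.4872, 0.2878, 0.0211]
ee_rot: [[-0.062, -0.998, 0.013], [-0.998, 0.062, 0.026], [-0.027, -0.011, -1.0]]
wrist_force: [0.7, 0.1, -1.8]
gripper_width: 0.633
```

{"api": "servo_tool", "payload": {
  "deltas": [
    {"slide": [0,0,-0.3],"spin": 0},
    {"slide": [0,0,-0.7],"spin": 0},
    {"slide": [0,0,-0.8],"spin": 0},
    {"slide": [0,0,-0.8],"spin": 0},
    {"slide": [0,0,-0.8],"spin": 0},
    {"slide": [0,0,-0.8],"spin": 0},
    {"slide": [0,0,-0.5],"spin": 0},
    {"slide": [0,0,0],"spin": 0},
    {"slide": [0,0,0],"spin": 0}
  ]
}}

```text
time_s: 26.5
tcp_pos: [0.4836, 0.2827, 0.143]
ee_rot: [[-0.063, -0.998, 0.008], [-0.998, 0.064, 0.023], [-0.024, -0.006, -1.0]]
wrist_force: [-0.9, -0.1, -1.8]
gripper_width: 0.627
```

```bash
python3 -c "
from h import *
go('P1',.12)
"
```

```text
t 26.5 tcp [0.4836 0.2827 0.143 ] units [17.67 -5.51  0.53] spin units -0.05 w 0.627 F [-0.87 -0.11 -1.84] tilt 1.41 q6 -49.8
```

Tin C weighs about 1.8 N, so tin A at about 5.2 N is clearly the heaviest.

{"api": "servo_tool", "payload": {
  "deltas": [
    {"slide": [0.5,-0.2,0],"spin": 0},
    {"slide": [1,-0.3,0],"spin": 0},
    {"slide": [1,-0.3,-0.03],"spin": 0},
    {"slide": [1,-0.3,-0.03],"spin": 0},
    {"slide": [1,-0.3,-0.03],"spin": 0},
    {"slide": [1,-0.3,-0.03],"spin": 0},
    {"slide": [1,-0.3,-0.03],"spin": 0},
    {"slide": [1,-0.3,-0.03],"spin": 0},
    {"slide": [1,-0.3,-0.03],"spin": 0},
    {"slide": [1,-0.3,-0.03],"spin": 0}
  ]
}}

```text
time_s: 27.5
tcp_pos: [0.5359, 0.0254, 0.1332]
ee_rot: [[-0.061, -0.998, -0.013], [-0.998, 0.061, 0.013], [-0.012, 0.013, -1.0]]
wrist_force: [0.6, 0.8, -1.8]
gripper_width: 0.632
```

```bash
python3 -c "
from h import *
go('P1',.12)
"
```

```text
t 27.5 tcp [0.5359 0.0254 0.1332] units [ 7.53 -2.75  0.4 ] spin units -0.03 w 0.632 F [ 0.6   0.81 -1.8 ] tilt 1.05 q6 -22.3
```

{"api": "servo_tool", "payload": {
  "deltas": [
    {"slide": [0.9,-0.4,-0.05],"spin": 0},
    {"slide": [0.9,-0.4,-0.05],"spin": 0},
    {"slide": [0.9,-0.4,-0.05],"spin": 0},
    {"slide": [0.9,-0.4,-0.05],"spin": 0},
    {"slide": [0.9,-0.35,-0.05],"spin": 0},
    {"slide": [0.9,-0.3,-0.05],"spin": 0},
    {"slide": [0.7,-0.1,-0.05],"spin": 0},
    {"slide": [0.3,0,-0.05],"spin": 0},
    {"slide": [0,0,0],"spin": 0},
    {"slide": [0,0,0],"spin": 0}
  ]
}}

```text
time_s: 28.5
tcp_pos: [0.576, -0.1551, 0.1276]
ee_rot: [[-0.072, -0.997, -0.038], [-0.997, 0.071, 0.013], [-0.01, 0.039, -0.999]]
wrist_force: [0.8, -0.0, -2.4]
gripper_width: 0.628
```

```bash
python3 -c "
from h import *
go('P1',.063)
"
```

```text
t 28.5 tcp [ 0.576  -0.1551  0.1276] units [ 0.44 -0.81  2.55] spin units -0.11 w 0.628 F [ 0.78 -0.03 -2.42] tilt 2.29 q6 -3.7
```

{"api": "servo_tool", "payload": {
  "deltas": [
    {"slide": [0.2,-0.3,0],"spin": -0.05},
    {"slide": [0.1,-0.3,0.3],"spin": 0},
    {"slide": [0,-0.1,0.5],"spin": 0},
    {"slide": [0,0,0.5],"spin": 0},
    {"slide": [0,0,0.3],"spin": 0},
    {"slide": [0,0,0],"spin": 0},
    {"slide": [0,0,0],"spin": 0}
  ]
}}

```text
time_s: 29.2
tcp_pos: [0.5918, -0.1607, 0.0814]
ee_rot: [[-0.06, -0.997, -0.042], [-0.998, 0.059, 0.013], [-0.011, 0.042, -0.999]]
wrist_force: [0.7, 0.4, -1.7]
gripper_width: 0.632
```

```bash
python3 -c "
from h import *
go('P1',.063)
"
```

```text
t 29.2 tcp [ 0.5918 -0.1607  0.0814] units [ 0.24 -0.09  0.73] spin units -0.02 w 0.632 F [ 0.73  0.42 -1.67] tilt 2.5 q6 -2.4
```

{"api": "servo_tool", "payload": {
  "deltas": [
    {"slide": [0.2,-0.06,0.2],"spin": 0},
    {"slide": [0,0,0.3],"spin": 0},
    {"slide": [0,0,0.1],"spin": 0},
    {"slide": [0,0,0],"spin": 0}
  ]
}}

```text
time_s: 29.6
tcp_pos: [0.593, -0.1662, 0.066]
ee_rot: [[-0.06, -0.997, -0.04], [-0.998, 0.059, 0.013], [-0.011, 0.04, -0.999]]
wrist_force: [0.1, -0.3, -2.2]
gripper_width: 0.63
```

```bash
python3 -c "
from h import *
go('P1',.063)
"
```

```text
t 29.6 tcp [ 0.593  -0.1662  0.066 ] units [ 0.02 -0.01  0.12] spin units -0.02 w 0.63 F [ 0.1  -0.28 -2.17] tilt 2.39 q6 -1.9
```

{"api": "servo_tool", "payload": {
  "deltas": [
    {"slide": [0,0,0.12],"spin": 0},
    {"slide": [0,0,0.05],"spin": 0}
  ]
}}

```text
time_s: 29.8
tcp_pos: [0.5931, -0.1664, 0.0624]
ee_rot: [[-0.06, -0.997, -0.039], [-0.998, 0.059, 0.013], [-0.01, 0.039, -0.999]]
wrist_force: [-1.3, 0.4, 2.1]
gripper_width: 0.633
```

{"api": "servo_tool", "payload": {
  "deltas": [
    {"slide": [0,0,0.04],"spin": 0},
    {"slide": [0,0,0.02],"spin": 0}
  ]
}}

```text
time_s: 30.0
tcp_pos: [0.5931, -0.1667, 0.0624]
ee_rot: [[-0.059, -0.998, -0.038], [-0.998, 0.059, 0.012], [-0.009, 0.039, -0.999]]
wrist_force: [-1.3, 0.4, 0.6]
gripper_width: 0.628
```

{"api": "servo_tool", "payload": {
  "deltas": [
    {"slide": [0,0,0],"spin": 0},
    {"slide": [0,0,0],"spin": 0},
    {"slide": [0,0,0],"spin": 0},
    {"slide": [0,0,0],"spin": 0},
    {"slide": [0,0,0],"spin": 0}
  ],
  "gripper": 0
}}

```text
time_s: 30.5
tcp_pos: [0.5945, -0.1665, 0.0627]
ee_rot: [[-0.059, -0.998, -0.035], [-0.998, 0.058, 0.012], [-0.01, 0.035, -0.999]]
wrist_force: [-0.2, -0.1, -1.0]
gripper_width: 0.966
```

{"api": "servo_tool", "payload": {
  "deltas": [
    {"slide": [0,0,-0.3],"spin": 0},
    {"slide": [0,0,-0.8],"spin": 0},
    {"slide": [0,0,-1],"spin": 0},
    {"slide": [0,0,-1],"spin": 0},
    {"slide": [0,0,-0.8],"spin": 0},
    {"slide": [0,0,-0.6],"spin": 0},
    {"slide": [0,0,0],"spin": 0},
    {"slide": [0,0,0],"spin": 0}
  ]
}}

```text
time_s: 31.3
tcp_pos: [0.5992, -0.1681, 0.1822]
ee_rot: [[-0.059, -0.998, -0.032], [-0.998, 0.058, 0.011], [-0.009, 0.033, -0.999]]
wrist_force: [-0.2, 0.3, -1.0]
gripper_width: 1.001
```

```bash
python3 - <<'E'
from h import *
go('P2',.063)
for n in("top","scene"):
    c=optics.capture(n);f=c["frame"]; cv2.imwrite(f"pics/{n}2.png",f[:,:,::-1])
    print(n)
    for b in blobs(blue(f)):
        print(" blue",np.round(b,1),np.round(ray(c,b,.1)[:2],4))
E
```

```text
t 31.3 tcp [ 0.5992 -0.1681  0.1822] units [3.21 0.08 4.74] spin units -0.01 w 1.001 F [-0.24  0.32 -1.01] tilt 1.96 q6 -2.0
top
 blue [446.  241.7  12.5  18.6 166. ] [ 0.5745 -0.2539]
 blue [480.7 237.8  26.3  27.4 564. ] [ 0.5817 -0.3247]
scene
 blue [184.4 305.1  21.5  26.2 434. ] [ 0.5844 -0.3278]
 blue [220.  291.7  21.8  24.9 424. ] [ 0.5907 -0.2486]
 blue [255.  279.3  15.8  25.5 299. ] [ 0.5991 -0.169 ]
 blue [437.7   8.   19.   30.5 388.5] [-0.064   0.8067]
```

View pics/scene2.png

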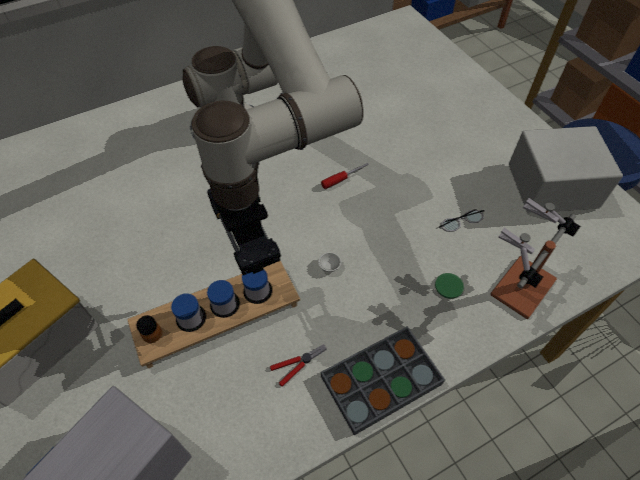

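The scene view shows all three tins standing in the row, near (186,310), (221,298) and (256,286). The gripper partly hides the last one. Next I'll go back to the heavy tin on place 2.

{"api": "servo_tool", "payload": {
  "deltas": [
    {"slide": [0.6,0,0.1],"spin": 0},
    {"slide": [0.9,0.02,0.1],"spin": 0},
    {"slide": [0.9,0.02,0.1],"spin": 0},
    {"slide": [0.5,0,0.1],"spin": 0},
    {"slide": [0,0,0.1],"spin": 0},
    {"slide": [0,0,0],"spin": 0},
    {"slide": [0,0,0],"spin": 0}
  ]
}}

```text
time_s: 32.1
tcp_pos: [0.5899, -0.2443, 0.161]
ee_rot: [[-0.059, -0.997, -0.045], [-0.998, 0.058, 0.013], [-0.011, 0.046, -0.999]]
wrist_force: [-0.4, -0.3, -0.4]
gripper_width: 1.003
```

```bash
python3 - <<'E'
from h import *
go((.5905,-.2485),.063)
c=optics.capture("scene");f=c["frame"]
for b in blobs(blue(f)): print(" blue",np.round(b,1),np.round(ray(c,b,.1)[:2],4))
E
```

```text
t 32.1 tcp [ 0.5899 -0.2443  0.161 ] units [ 0.21 -0.21  3.91] spin units -0.01 w 1.003 F [-0.39 -0.27 -0.39] tilt 2.69 q6 5.0
 blue [184.6 305.5  22.6  26.  457.5] [ 0.5855 -0.3277]
 blue [221.8 295.1  13.6  27.1 244. ] [ 0.6005 -0.2484]
 blue [254.5 277.3  21.   24.1 394. ] [ 0.5938 -0.1678]
 blue [438.    8.   19.   30.7 396. ] [-0.0637  0.8075]
```

{"api": "servo_tool", "payload": {
  "deltas": [
    {"slide": [0.1,-0.12,0.3],"spin": 0},
    {"slide": [0.05,-0.05,0.6],"spin": 0},
    {"slide": [0,0,0.6],"spin": 0},
    {"slide": [0,0,0.4],"spin": 0},
    {"slide": [0,0,0],"spin": 0}
  ]
}}

```text
time_s: 32.65
tcp_pos: [0.5938, -0.2451, 0.1117]
ee_rot: [[-0.054, -0.998, -0.042], [-0.998, 0.054, 0.013], [-0.011, 0.043, -0.999]]
wrist_force: [0.4, 0.1, -0.2]
gripper_width: 0.997
```

```bash
python3 - <<'E'
from h import *
go((.5905,-.2485),.063)
E
```

```text
t 32.65 tcp [ 0.5938 -0.2451  0.1117] units [0.17 0.04 1.95] spin units 0.02 w 0.997 F [ 0.39  0.05 -0.19] tilt 2.52 q6 5.4
```

{"api": "servo_tool", "payload": {
  "deltas": [
    {"slide": [0.1,0.02,0.3],"spin": 0},
    {"slide": [0.05,0,0.6],"spin": 0},
    {"slide": [0,0,0.6],"spin": 0},
    {"slide": [0,0,0.3],"spin": 0},
    {"slide": [0,0,0.1],"spin": 0},
    {"slide": [0,0,0],"spin": 0}
  ]
}}

```text
time_s: 33.25
tcp_pos: [0.5936, -0.2489, 0.0646]
ee_rot: [[-0.052, -0.998, -0.036], [-0.999, 0.052, 0.011], [-0.009, 0.037, -0.999]]
wrist_force: [0.4, -0.4, -0.3]
gripper_width: 1.001
```

```bash
python3 - <<'E'
from h import *
go((.5905,-.2485),.063)
E
```

```text
t 33.25 tcp [ 0.5936 -0.2489  0.0646] units [-0.01  0.12  0.07] spin units 0.03 w 1.001 F [ 0.44 -0.43 -0.29] tilt 2.17 q6 5.8
```

{"api": "servo_tool", "payload": {
  "deltas": [
    {"slide": [0,0.08,0.03],"spin": 0},
    {"slide": [0,0,0],"spin": 0},
    {"slide": [0,0,0],"spin": 0},
    {"slide": [0,0,0],"spin": 0},
    {"slide": [0,0,0],"spin": 0},
    {"slide": [0,0,0],"spin": 0},
    {"slide": [0,0,0],"spin": 0}
  ],
  "gripper": 255
}}

```text
time_s: 33.95
tcp_pos: [0.5893, -0.2491, 0.0663]
ee_rot: [[-0.052, -0.998, -0.039], [-0.999, 0.052, 0.011], [-0.009, 0.04, -0.999]]
wrist_force: [-2.4, 0.8, 0.5]
gripper_width: 0.625
```

{"api": "servo_tool", "payload": {
  "deltas": [
    {"slide": [0,0,-0.3],"spin": 0},
    {"slide": [0,0,-0.6],"spin": 0},
    {"slide": [0,0,-0.7],"spin": 0},
    {"slide": [0,0,-0.8],"spin": 0},
    {"slide": [0,0,-0.8],"spin": 0},
    {"slide": [0,0,-0.8],"spin": 0},
    {"slide": [0,0,-0.6],"spin": 0},
    {"slide": [0,0,-0.4],"spin": 0},
    {"slide": [0,0,0],"spin": 0},
    {"slide": [0,0,0],"spin": 0}
  ]
}}

```text
time_s: 34.95
tcp_pos: [0.5956, -0.2472, 0.1861]
ee_rot: [[-0.055, -0.998, -0.043], [-0.998, 0.054, 0.02], [-0.017, 0.044, -0.999]]
wrist_force: [-1.1, 0.6, -5.7]
gripper_width: 0.624
```

{"api": "servo_tool", "payload": {
  "deltas": [
    {"slide": [0,0,0],"spin": 0},
    {"slide": [0,0,0],"spin": 0},
    {"slide": [0,0,0],"spin": 0}
  ]
}}

```text
time_s: 35.25
tcp_pos: [0.5943, -0.2466, 0.1829]
ee_rot: [[-0.056, -0.997, -0.048], [-0.998, 0.055, 0.021], [-0.019, 0.049, -0.999]]
wrist_force: [0.4, 0.7, -4.4]
gripper_width: 0.624
```

```bash
python3 - <<'E'
from h import *
go((.5905,-.2485),.18)
c=optics.capture("scene");f=c["frame"];cv2.imwrite("pics/s3.png",f[:,:,::-1])
for b in blobs(blue(f)): print(" blue",np.round(b,1),np.round(ray(c,b,.1)[:2],4))
E
```

```text
t 35.25 tcp [ 0.5943 -0.2466  0.1829] units [0.09 0.14 0.12] spin units 0.01 w 0.624 F [ 0.4   0.66 -4.44] tilt 3.01 q6 5.7
 blue [184.6 305.5  22.4  25.7 449. ] [ 0.5855 -0.3277]
 blue [254.5 277.2  21.   24.  392.5] [ 0.5938 -0.1678]
 blue [438.    8.1  19.2  30.3 396. ] [-0.0632  0.8071]
```

View pics/s3.png

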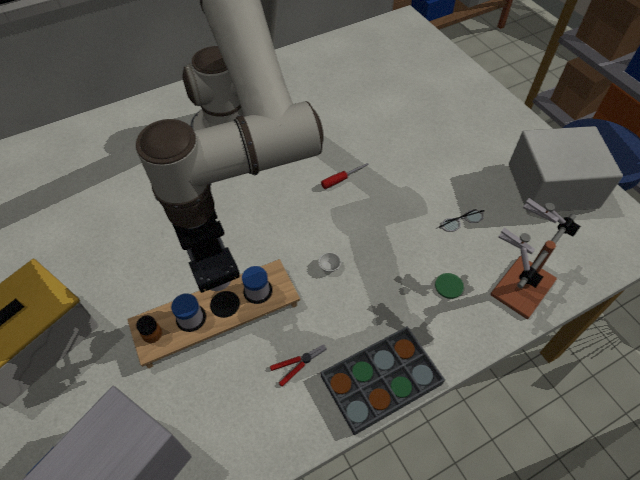

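The view shows the heavy tin lifted in the gripper and place 2 empty at (225,303). The other two tins stand on places 3 and 1, and the bystanders have not moved. The grip reads 4.4–5.7 N, so I'm handing in.

```bash
python3 - <<'E'
from h import *
go((.5905,-.2485),.18)
print(np.round(sense()["joint_velocities"],2))
r.finish_job()
E
```

```text
t 35.3 tcp [ 0.5943 -0.2465  0.1828] units [0.09 0.14 0.12] spin units 0.01 w 0.623 F [ 0.13  0.15 -4.83] tilt 3.02 q6 5.7
[ 0.02 -0.12  0.27  0.04 -0.14 -0.07]
the job is handed in; nothing more can be done
```

I stood the three tins on the shelf's three round places and released each one. I then picked up the heaviest again and handed the job in while holding it, at 35.3 s of the 72 s allowed.

- **Weighing:** the wrist read about 1.2 N for the near-right tin, 5.2 N for the far tin and 1.9 N for the left tin. Single readings wander by about 0.5–1 N, but the far tin is clearly the heaviest.
- **Placing:** the scene camera put the two tins left standing about 1–2 mm from places 1 and 3, against the 14 mm allowed. The top camera agreed to about 3 mm for place 3. It could not give a clean check on places 1 and 2 because the arm blocked its view.
- **Final hold:** the heavy tin's underside is about 117 mm above the shelf, over place 2, with 4.8 N on the wrist and joint speeds close to zero. The gripper is tilted about 3°, because the arm's tilt drifted slowly during the moves and could not be corrected.
- **Bystanders:** none looked moved in the last picture, though I checked this by eye and did not measure it.

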